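# Check a tube rack under the height bar

## Robot

A 7-joint arm with a two-finger parallel gripper is mounted at the origin on the work surface. World frame = base frame: x ahead of the robot, y to its left, z up, the work surface at z = 0. Lengths are in m, angles in rad, forces in N, time in s.
With the tool pointing down it reaches from about 0.425 to 0.925 m from the base axis. Payload 6.8 kg.
Tool frame: the origin (TCP) lies between the finger pads; the fingertips stand 22 mm ahead of it and the grasp point (between the pads) lies 3 mm ahead of it; z points along the fingers, y is the direction in which the jaws open and shut (so a half turn about z gives the same grasp; the last joint's range is limited). The gripper opens to 85 mm and grips with 20 to 120 N. Pads are 22 mm wide; open, the fingers measure 114 mm over their backs; the gripper's body (76 mm by 85 mm) begins 54 mm behind the grasp point. The pads swing forward as they close: fully open they stand 13 mm farther back than shut.
Start: joints at [-1.214, 0.477, 0.022, 1.555, -0.011, 1.109, -0.083], TCP at [0.303, 0.603, 0.253] pointing down, gripper open.
Joint ranges: [-2.96, 2.96], [-0.34, 2.1], [-1.41, 1.46], [0.24, 2.44], [-1.37, 4.51], [0.17, 1.92], [-2.96, 2.96]. Speed limits (rad/s): [2.39, 2.39, 3.14, 3.14, 3.14, 3.14, 3.14].

## Interface

Orientations are given as a unit quaternion [w, x, y, z].
In Python, from station import bot gives the robot as it stands. The module is installed in compiled form; this text tells all that it offers.
- The arm moves only by the tool drive_tool, never from a script. Its argument "series" is one flat list of numbers, 7 for each row, row after row: the opening, from -1 (shut) to 1 (fully open), then the shift along the tool's x, y, z in mm, then the turn, a rotation vector about the tool's x, y, z in rad. In form: [jaw, x, y, z, wx, wy, wz, jaw, x, y, z, wx, wy, wz, ...]. A call has 1 to 12 rows; each row shifts and turns the commanded pose from where the row before left it, along the tool's axes as they then stand; what a row does not reach is not made up. A row lasts 1/8 s, in which the tool goes at most 62.5 mm and 10.7 degrees, less where a joint would pass 70% of its speed; a pose out of reach is approached as far as the arm can. A call with a gripper value outside its range is refused whole. The fingers move at their own pace and stop on an object; "force" is the grip in N (left out, the last holds). Time passes only in rows, so rows that do not move let the fingers close. It gives the time, the measured TCP pose, the force and the opening at its end, in the units of the state.
- bot.get_obs(): the state, without advancing time (a new reading comes with each control period).
- bot.read_camera(name): name is "side" or "top"; returns a dict with "pixels" (384x512x3 uint8, blue, green, red), "camera_matrix" (3x3 intrinsics, pixels), "rvec" (rotation vector, rad) and "tvec" (3), from world to camera coordinates, as OpenCV has them. Camera axes: x right, y down, z forward; pixel columns grow to the right and rows downward; lengths in m; the calibration is good to about 2 mm. A picture is of the moment at which its call begins. There is no depth.
- bot.hand_in(): hands the job in, once; it reports no verdict.
The state is a dict: "t": time; "q": joint angles; "joint_vel": joint speeds; "joint_torque": joint torques, N m; "eef_pos": TCP position; "tool_rot": TCP orientation; "contact_force": force on the tool from outside, world axes, zero at the start; "torque": the same for the moment, N m; "gripper_width": opening from 0.0 (shut) to 1.0 (fully open).
Only numpy, scipy, OpenCV 4.12 (cv2) and the standard library are available. Lean on these libraries where they do the work, as an engineer would, in place of code of your own. Each camera call takes 0.05 s, during which the arm holds its last target. There are 200 camera calls.

## Task

Gently press every sample tube that stands proud fully home in the rack, then push the rack along its lane, under the bridge bar, until it butts firmly against the end stop, and let go of it there. Feel your way: never use heavy force on the tubes, the rack or the stop, do not let a cap jam against the bar, keep the rack upright on the lane, and leave the other things on the bench where they are.

Things in the scene. Friction and masses are not known exactly. Their poses are not given: they have to be found in the camera images.
- gauge: Fixed height gauge: aluminium base 490 x 100 x 8 mm with a lane along its x axis between two steel guides (12 mm tall above the base, inner faces 31 mm apart). Origin on the table, on the lane's centre line; x points along the lane in the pushing direction, z up. The base runs from x = -300 to +190 mm; the lane floor is 8 mm above the table; guides from x = -280 to +180 mm.
- bar: Fixed steel bridge bar of the gauge: 16 mm along the lane, 100 mm across it, underside 88.5 mm and top 102.5 mm above the table, on two posts 42 mm either side of the centre line (post 14 mm wide). Origin at table height on the lane's centre line under the bar (gauge x = +5 mm). A fully home tube clears the bar by 2.5 mm.
- nose: Sprung rubber buffer on the rack's front, 22 mm wide, the first thing to meet the end stop; it gives about 1 mm for each 8 N, at most 4 mm. Origin in its front face, on the rack's centre line at underside height (rack x = +59 mm). The end stop, a steel block 30 mm wide and 44 mm tall in the lane, is adjustable: its face is anywhere from gauge x = +134 to +149 mm and is not measured. Keep below 22 N.
- rack: Loose grey plastic tube rack, 0.25 to 0.55 kg, standing in the lane before the bar: block 110 x 28 x 50 mm, five bores in a row along x, three holding tubes. Origin at the centre of the block's underside; x points along the lane to the bar, z up; block front at x = +55 mm; a rubber buffer stands 4 mm ahead of it. Sliding it takes about 1 to 4 N.
- push_face (a point): Where to push the rack: point in the rear face of its upright push plate, 38 mm above the lane floor, at rack x = -140 mm. The plate is 28 mm wide, 52 mm tall, 6 mm thick, and joined to the block by a low tongue 12 mm tall, 18 mm wide and 80 mm long. Push along +x, above the guides.
- tube_a: Capped sample tube in the rack's rearmost bore (rack x = -40 mm, y = 0); cap 17 mm wide, 18 mm tall. Origin at the centre of the cap's flat top, z up. Slides only up and down, dragging with about 5 N, and stays where left. Fully home the cap top is 78 mm above the rack's underside (86 mm above the table); it starts 4 to 10 mm higher. Home is a firm seat giving 1 mm per 12 N.
- tube_b: Capped sample tube in the rack's middle bore (rack x = +0 mm, y = 0); cap 17 mm wide, 18 mm tall. Origin at the centre of the cap's flat top, z up. Slides only up and down, dragging with about 5 N, and stays where left. Fully home the cap top is 78 mm above the rack's underside (86 mm above the table); it starts 0 to 10 mm higher. Home is a firm seat giving 1 mm per 12 N.
- tube_c: Capped sample tube in the rack's foremost bore (rack x = +40 mm, y = 0); cap 17 mm wide, 18 mm tall. Origin at the centre of the cap's flat top, z up. Slides only up and down, dragging with about 5 N, and stays where left. Fully home the cap top is 78 mm above the rack's underside (86 mm above the table); it starts 0 to 10 mm higher. Home is a firm seat giving 1 mm per 12 N.
- vial: Bystander: white-capped jar, 32 mm across, 55 mm tall, beside the gauge. Origin under its centre.
- cup: Bystander: open white plastic cup, 60 mm across, 60 mm tall, beside the gauge. Origin under its centre.
- spare_rack: Bystander: second, tailless grey rack 110 x 28 x 50 mm with two capped tubes (78 mm tall in all), beyond the gauge. Origin under its centre.
- mouse: Bystander: black computer mouse, about 80 x 60 x 34 mm. Origin under its front part.
- tray: Bystander: empty white tray 100 x 160 x 35 mm. Origin under its centre.
Mind the look-alikes: they are no part of the job. What is shaped like the rack but orange or red is not meant.

How it is judged:
By the outcome, as a careful person would: the job done as asked, in the order asked, and still so for the second after the job is handed in, with the robot touching nothing.
It also fails if it takes over 61 s, if anything falls off the work surface, if the arm or the gripper's body presses on something with over 40 N, if the wrist force passes 120 N, or if a joint passes its speed limit or range.

## Working session

There is one attempt and no reset: what is moved stays moved. The work goes in short steps, Python scripts to look and compute and a tool call to move; the robot and the scene stay as the last step left them, time stands still between calls to the robot, and variables do not carry over. Pictures are saved under pics/ and viewed, about 8 in all and at most 12, crops included, and the job is handed in when it is done.

Besides the shell and the picture viewer there is one more tool, called after "Call:" by a JSON object that holds its "op" and its "data". drive_tool: Moves the arm, as the interface text tells. Its arguments: {"type":"object","properties":{"series":{"type":"array"},"force":{"type":"number"}},"required":["series"]}

```bash
mkdir -p pics; python3 - <<'E'
from station import bot
import cv2,numpy as np
o=bot.get_obs();print({k:np.round(v,3) for k,v in o.items()})
for n in("top","side"):
    c=bot.read_camera(n);cv2.imwrite(f"pics/{n}0.png",c["pixels"]);R=cv2.Rodrigues(np.array(c["rvec"]))[0];print(n,-R.T@np.array(c["tvec"]).ravel(),R.round(2).tolist(),np.array(c["camera_matrix"])[0])
E
```

```text
{'t': np.float64(0.0), 'q': array([-1.214,  0.478,  0.022,  1.556, -0.011,  1.109, -0.083]), 'joint_vel': array([ 0.   ,  0.001,  0.   , -0.001,  0.   ,  0.   , -0.001]), 'joint_torque': array([ 0.0000e+00, -5.9646e+01,  1.6080e+00, -2.8119e+01,  1.2000e-02,
        9.0000e-03,  0.0000e+00]), 'eef_pos': array([0.302, 0.603, 0.252]), 'tool_rot': array([-0.   ,  0.23 ,  0.973, -0.001]), 'contact_force': array([-1.21 ,  0.636,  0.446]), 'torque': array([ 0.019, -0.004,  0.009]), 'gripper_width': np.float64(1.001)}
top [ 0.31220335 -0.08080313  1.23301141] [[0.01, -1.0, 0.0], [-0.98, -0.01, -0.2], [0.2, -0.0, -0.98]] [444.43213645   0.         260.01032729]
side [0.4628723  0.61204464 0.70129742] [[-1.0, -0.09, -0.02], [-0.05, 0.66, -0.75], [0.08, -0.75, -0.66]] [416.38847404   0.         258.36441732]
```

View pics/top0.png

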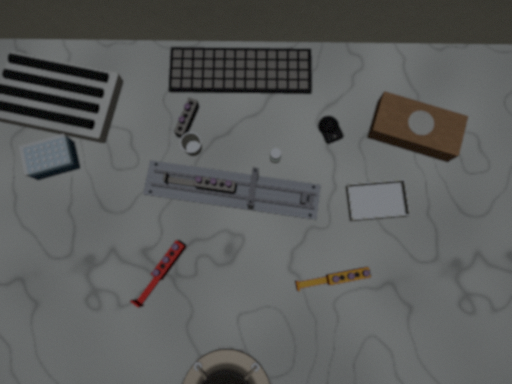

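View pics/side0.png

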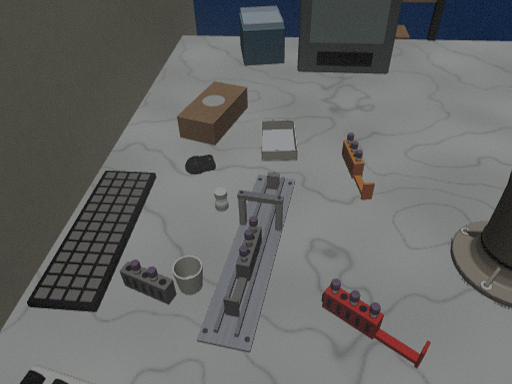

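The top view shows the grey rack in the gauge at about (215,184), with the bar at (254,187) and the stop at (306,198). The lane runs to image right, roughly world -y. The side view shows the rack at (248,255). Next I'll take enlarged crops.

```bash
python3 - <<'E'
import cv2
a=cv2.imread("pics/top0.png")[150:225,138:328];cv2.imwrite("pics/topc.png",cv2.convertScaleAbs(cv2.resize(a,None,fx=4.2,fy=4.2,interpolation=2),alpha=1.5))
a=cv2.imread("pics/side0.png")[165:345,190:310];cv2.imwrite("pics/sidec.png",cv2.convertScaleAbs(cv2.resize(a,None,fx=3.33,fy=3.33,interpolation=2),alpha=1.5))
E
```

```text
(no output)
```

View pics/topc.png

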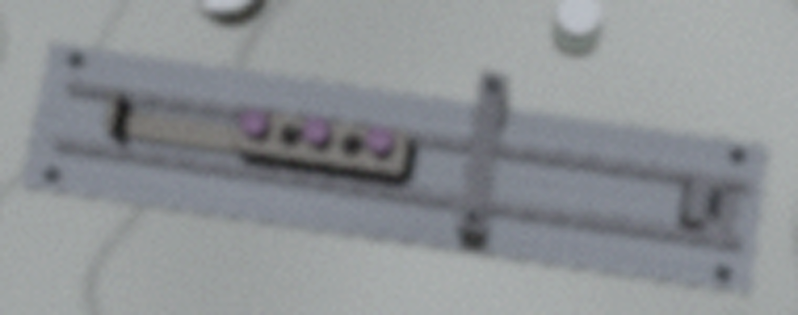

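View pics/sidec.png

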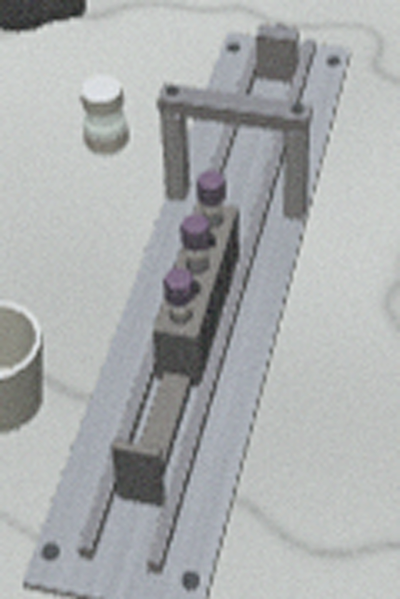

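```bash
cat > fit.py <<'E'
import cv2,numpy as np
from scipy.optimize import least_squares
from station import bot
C={n:bot.read_camera(n) for n in("top","side")}
def proj(n,P):
    c=C[n];return cv2.projectPoints(np.array(P,float).reshape(-1,3),np.array(c["rvec"]),np.array(c["tvec"]),np.array(c["camera_matrix"]),None)[0].reshape(-1,2)
def px(n,u): u=np.array(u,float); return u/4.2+[138,150]-.38 if n=="top" else u/3.33+[190,165]-.35
def G(g,p):
    p=np.array(p,float)/1000;c,s=np.cos(g[2]),np.sin(g[2]);return np.c_[g[0]+c*p[:,0]-s*p[:,1],g[1]+s*p[:,0]+c*p[:,1],p[:,2]]
obs={"top":([[-300,50,8],[190,50,8],[190,-50,8],[-300,-50,8]],[[52,44],[766,147],[748,292],[27,187]]),
"side":([[-300,50,8],[190,-50,8],[190,50,8]],[[22,585],[352,50],[228,33]])}
f=lambda g:np.concatenate([(proj(n,G(g,a))-px(n,b)).ravel() for n,(a,b) in obs.items()])
r=least_squares(f,[.43,.0,-1.7],loss="soft_l1");g=r.x;print("gauge",g.round(4),f(g).round(1))
# rack: s, ha,hb,hc (above home)
def h(v):
    s=v[0]
    P=G(g,[[s-40,0,86+v[1]],[s,0,86+v[2]],[s+40,0,86+v[3]]])
    e=proj("side",P)-px("side",[[180,275],[197,224],[211,180]])
    t=proj("top",P)-px("top",[[258,119],[320,127],[382,136]])
    q=proj("side",G(g,[[s-140,14,60],[s-140,-14,60],[s-55,14,58],[s-55,-14,58]]))-px("side",[[112,447],[164,456],[155,330],[198,340]])
    return np.concatenate([e.ravel(),t.ravel(),q.ravel()])
r=least_squares(h,[-100,5,5,5],loss="soft_l1");print("rack s,h",r.x.round(1));print(h(r.x).round(1).reshape(-1,2).tolist())
s=r.x[0]
for nm,p in(("a",[s-40,0,86]),("b",[s,0,86]),("c",[s+40,0,86]),("push",[s-140,0,46])):print(nm,(G(g,[p])[0]*1000).round(1))
E
python3 fit.py
```

```text
gauge [ 0.5333 -0.0568 -1.7063] [-1.1 -0.4  0.3 -0.3  0.2  0.3 -2.1 -0.1  0.3 -0.5 -0.  -0.5  0.1 -0.3]
rack s,h [-98.8   6.7   8.5   7.2]
[[0.2, -0.0], [0.1, -0.1], [0.6, -0.1], [-1.2, 0.7], [-1.0, 0.8], [-0.6, 1.0], [-0.0, -0.3], [-0.8, -0.1], [-0.4, -0.3], [0.5, -0.9]]
a [552.   80.7  86. ]
b [546.6  41.1  86. ]
c [541.2   1.5  86. ]
push [565.6 179.8  46. ]
```

Call:
{"op": "drive_tool", "data": {"series": [-1,0,0,0,0,0,0.1775,-1,0,0,0,0,0,0.1775,-1,0,0,0,0,0,0.1775,-1,0,0,0,0,0,0.1775,-1,0,0,0,0,0,0.1775,-1,0,0,0,0,0,0.1775,-1,0,0,0,0,0,0.1775,-1,0,0,0,0,0,0], "force": 30}}

```text
t: 1.2
eef_pos: [0.3023, 0.6034, 0.253]
tool_rot: [0.0, 0.753, 0.658, -0.0]
contact_force: [0.3, -0.2, 0.6]
gripper_width: 0.001
```

```bash
cat > go.py <<'E'
import sys,numpy as np
from scipy.spatial.transform import Rotation as R
from station import bot
o=bot.get_obs();q=np.array(o["tool_rot"]);r=R.from_quat(q[[1,2,3,0]])
M=r.as_matrix();p=np.array(o["eef_pos"])*1000
print("t",o["t"].round(2),"p",p.round(1),"x",M[:,0].round(3),"z",M[:,2].round(3),"F",np.round(o["contact_force"],1),"w",o["gripper_width"].round(2))
lane=-1.7063;L=np.array([np.cos(lane),np.sin(lane),0]);X=-L;Z=np.array([0,0,-1]);D=np.c_[X,np.cross(Z,X),Z]
print("turn",(r.inv()*R.from_matrix(D)).as_rotvec().round(4))
d=p-[533.3,-56.8,0];print("gauge xyz",(d@L).round(1),(d@[-L[1],L[0],0]).round(1))
for a in sys.argv[1:]:
    t=np.array([float(v) for v in a.split(",")]);print(a,(M.T@(t-p)).round(1))
E
python3 go.py 552,80.7,130
```

```text
Traceback (most recent call last):
  File "go.py", line 6, in <module>
    print("t",o["t"].round(2),"p",p.round(1),"x",M[:,0].round(3),"z",M[:,2].round(3),"F",np.round(o["contact_force"],1),"w",o["gripper_width"].round(2))
              ^^^^^^^^^^^^
AttributeError: 'float' object has no attribute 'round'
```

```bash
sed -i 's/o\["t"\].round(2)/round(float(o["t"]),2)/;s/o\["gripper_width"\].round(2)/round(float(o["gripper_width"]),2)/' go.py;python3 go.py 552,80.7,130
```

```text
t 1.2 p [302.3 603.4 253. ] x [ 0.134  0.991 -0.001] z [ 0.    -0.001 -1.   ] F [ 0.3 -0.2  0.6] w 0.0
turn [0.0002 0.0006 0.0008]
gauge xyz -622.9 -318.0
552,80.7,130 [-484.3  317.6  123.4]
```

Call:
{"op": "drive_tool", "data": {"series": [-1,-40,26.5,0,0,0,0,-1,-40,26.5,0,0,0,0,-1,-40,26.5,0,0,0,0,-1,-40,26.5,0,0,0,0,-1,-40,26.5,0,0,0,0,-1,-40,26.5,0,0,0,0,-1,-40,26.5,5,0,0,0,-1,-40,26.5,15,0,0,0,-1,-40,26.5,20,0,0,0,-1,-40,26.5,25,0,0,0,-1,-40,26.5,25,0,0,0,-1,-40,26.5,10,0,0,0]}}

```text
t: 2.7
eef_pos: [0.552, 0.0832, 0.1519]
tool_rot: [-0.0, 0.752, 0.659, -0.001]
contact_force: [0.2, 0.6, 0.6]
gripper_width: -0.001
```

Call:
{"op": "drive_tool", "data": {"series": [-1,0,0,0,0,0,0,-1,0,0,0,0,0,0]}}

```text
t: 2.95
eef_pos: [0.5522, 0.0851, 0.1533]
tool_rot: [-0.0, 0.753, 0.658, 0.0]
contact_force: [0.0, -0.1, 1.2]
gripper_width: -0.0
```

```bash
python3 go.py 552,80.7,118; python3 - <<'E'
from station import bot
import cv2,numpy as np
a=bot.read_camera("side")["pixels"][165:345,190:310];b=bot.read_camera("top")["pixels"][150:225,168:268]
a=cv2.resize(a,None,fx=3.33,fy=3.33,interpolation=2);b=cv2.resize(b,None,fx=3.9,fy=3.9,interpolation=2)
k=np.zeros((max(len(a),len(b)),790,3),np.uint8);k[:len(a),:a.shape[1]]=a;k[:len(b),400:400+b.shape[1]]=b
cv2.imwrite("pics/p5.png",cv2.convertScaleAbs(k,alpha=1.5))
E
```

```text
t 2.95 p [552.2  85.1 153.3] x [0.134 0.991 0.001] z [-0.     0.001 -1.   ] F [ 0.  -0.1  1.2] w -0.0
turn [-0.0004 -0.0005  0.0013]
gauge xyz -143.1 -0.5
552,80.7,118 [-4.4  0.4 35.3]
```

View pics/p5.png

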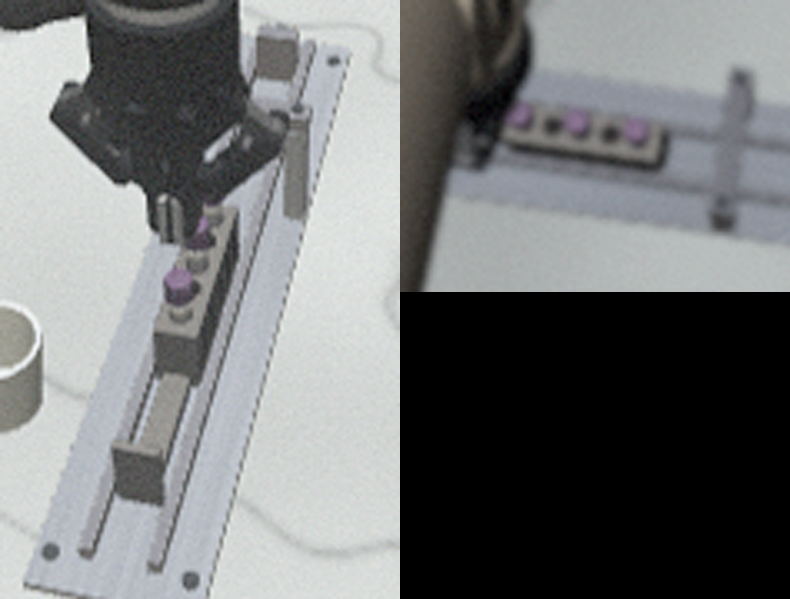

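The closed fingertips are at about (173,238) in the side crop, just above cap a at (180,275). I'll check them against the projected tip position.

```bash
cat >> fit.py <<'E'
print("tip px",((proj("side",[[.5522,.0851,.1313],[.5522,.0851,.093],[.552,.0807,.093]])+.35-[190,165])*3.33).round(0).tolist())
E
python3 fit.py|tail -1
```

```text
tip px [[177.0, 235.0], [179.0, 280.0], [181.0, 275.0]]
```

Call:
{"op": "drive_tool", "data": {"series": [-1,-4.4,-1,10,0,0,0,-1,0,0,12,0,0,0,-1,0,0,10,0,0,0,-1,0,0,3,0,0,0,-1,0,0,0,0,0,0]}}

```text
t: 3.78
eef_pos: [0.5506, 0.0803, 0.118]
tool_rot: [-0.0, 0.754, 0.657, -0.0]
contact_force: [0.2, 0.9, 0.4]
gripper_width: 0.0
```

Call:
{"op": "drive_tool", "data": {"series": [-1,0,0,1,0,0,0,-1,0,0,1,0,0,0,-1,0,0,1,0,0,0,-1,0,0,0,0,0,0]}}

```text
t: 4.28
eef_pos: [0.5507, 0.0804, 0.1153]
tool_rot: [-0.0, 0.754, 0.657, -0.0]
contact_force: [-0.7, 0.0, -0.9]
gripper_width: 0.003
```

Call:
{"op": "drive_tool", "data": {"series": [-1,0,0,1,0,0,0,-1,0,0,1,0,0,0,-1,0,0,0,0,0,0]}}

```text
t: 4.65
eef_pos: [0.5506, 0.0803, 0.1132]
tool_rot: [-0.0, 0.754, 0.657, -0.0]
contact_force: [-0.3, 0.4, 0.7]
gripper_width: 0.002
```

Call:
{"op": "drive_tool", "data": {"series": [-1,0,0,1,0,0,0,-1,0,0,1,0,0,0,-1,0,0,0,0,0,0]}}

```text
t: 5.03
eef_pos: [0.5509, 0.0804, 0.1116]
tool_rot: [0.0, 0.754, 0.657, 0.0]
contact_force: [-0.5, 0.2, 4.8]
gripper_width: 0.001
```

Call:
{"op": "drive_tool", "data": {"series": [-1,0,0,1,0,0,0,-1,0,0,1,0,0,0,-1,0,0,0,0,0,0]}}

```text
t: 5.4
eef_pos: [0.5508, 0.0804, 0.1094]
tool_rot: [0.0, 0.754, 0.657, 0.0]
contact_force: [-1.4, -1.1, 3.7]
gripper_width: -0.003
```

Call:
{"op": "drive_tool", "data": {"series": [-1,0,0,0.7,0,0,0,-1,0,0,0,0,0,0]}}

```text
t: 5.65
eef_pos: [0.5508, 0.0804, 0.1087]
tool_rot: [0.0, 0.754, 0.657, 0.0]
contact_force: [-0.5, -0.1, 5.1]
gripper_width: -0.0
```

Call:
{"op": "drive_tool", "data": {"series": [-1,0,0,0.7,0,0,0,-1,0,0,0,0,0,0]}}

```text
t: 5.9
eef_pos: [0.5508, 0.0804, 0.1079]
tool_rot: [0.0, 0.754, 0.657, 0.0]
contact_force: [-1.2, -0.1, 4.2]
gripper_width: -0.004
```

Call:
{"op": "drive_tool", "data": {"series": [-1,0,0,0.6,0,0,0,-1,0,0,0,0,0,0]}}

```text
t: 6.15
eef_pos: [0.5508, 0.0804, 0.1075]
tool_rot: [0.0, 0.754, 0.657, 0.0]
contact_force: [-1.0, 0.3, 6.9]
gripper_width: -0.001
```

Call:
{"op": "drive_tool", "data": {"series": [-1,0,0,0.4,0,0,0,-1,0,0,0,0,0,0]}}

```text
t: 6.4
eef_pos: [0.5509, 0.0804, 0.1073]
tool_rot: [0.0, 0.754, 0.657, 0.0]
contact_force: [-1.3, 0.1, 8.2]
gripper_width: 0.004
```

Call:
{"op": "drive_tool", "data": {"series": [-1,0,0,0.4,0,0,0,-1,0,0,0,0,0,0]}}

```text
t: 6.65
eef_pos: [0.551, 0.0804, 0.1071]
tool_rot: [0.0, 0.754, 0.657, 0.0]
contact_force: [-2.2, -0.4, 10.6]
gripper_width: -0.0
```

Call:
{"op": "drive_tool", "data": {"series": [-1,0,0,-10,0,0,0,-1,0,0,-8,0,0,0,-1,-20,0,0,0,0,0,-1,-20,0,0,0,0,0,-1,0,0,6,0,0,0,-1,0,0,0,0,0,0]}}

```text
t: 7.4
eef_pos: [0.545, 0.0399, 0.118]
tool_rot: [-0.0, 0.754, 0.657, -0.0]
contact_force: [0.1, 0.4, -0.5]
gripper_width: -0.001
```

Call:
{"op": "drive_tool", "data": {"series": [-1,0,0,1,0,0,0,-1,0,0,1,0,0,0,-1,0,0,1,0,0,0,-1,0,0,0,0,0,0]}}

```text
t: 7.9
eef_pos: [0.5453, 0.0408, 0.1156]
tool_rot: [0.0, 0.754, 0.657, -0.0]
contact_force: [-1.5, -1.7, 2.8]
gripper_width: -0.002
```

Call:
{"op": "drive_tool", "data": {"series": [-1,0,0,1,0,0,0,-1,0,0,1,0,0,0,-1,0,0,1,0,0,0,-1,0,0,0,0,0,0]}}

```text
t: 8.4
eef_pos: [0.5453, 0.0408, 0.1125]
tool_rot: [0.0, 0.754, 0.657, 0.0]
contact_force: [-1.9, -2.1, 4.5]
gripper_width: -0.0
```

Call:
{"op": "drive_tool", "data": {"series": [-1,0,0,1,0,0,0,-1,0,0,1,0,0,0,-1,0,0,1,0,0,0,-1,0,0,0,0,0,0]}}

```text
t: 8.9
eef_pos: [0.5452, 0.0408, 0.1095]
tool_rot: [0.0, 0.754, 0.657, 0.0]
contact_force: [-1.7, -2.4, 3.4]
gripper_width: -0.004
```

Call:
{"op": "drive_tool", "data": {"series": [-1,0,0,0.8,0,0,0,-1,0,0,0,0,0,0]}}

```text
t: 9.15
eef_pos: [0.5452, 0.0408, 0.1086]
tool_rot: [-0.0, 0.754, 0.657, -0.0]
contact_force: [0.7, -2.3, 5.2]
gripper_width: 0.002
```

Call:
{"op": "drive_tool", "data": {"series": [-1,0,0,0.8,0,0,0,-1,0,0,0,0,0,0]}}

```text
t: 9.4
eef_pos: [0.5452, 0.0407, 0.1078]
tool_rot: [-0.0, 0.754, 0.657, -0.0]
contact_force: [-0.4, -2.2, 4.4]
gripper_width: -0.001
```

Call:
{"op": "drive_tool", "data": {"series": [-1,0,0,0.6,0,0,0,-1,0,0,0,0,0,0]}}

```text
t: 9.65
eef_pos: [0.5453, 0.0408, 0.1075]
tool_rot: [-0.0, 0.754, 0.657, 0.0]
contact_force: [-2.0, -2.5, 7.5]
gripper_width: 0.003
```

Call:
{"op": "drive_tool", "data": {"series": [-1,0,0,0.4,0,0,0,-1,0,0,0,0,0,0]}}

```text
t: 9.9
eef_pos: [0.5454, 0.0407, 0.1073]
tool_rot: [0.0, 0.754, 0.657, 0.0]
contact_force: [-3.1, -1.8, 8.8]
gripper_width: 0.001
```

Call:
{"op": "drive_tool", "data": {"series": [-1,0,0,0.4,0,0,0,-1,0,0,0,0,0,0]}}

```text
t: 10.15
eef_pos: [0.5455, 0.0407, 0.1071]
tool_rot: [0.0, 0.754, 0.657, 0.0]
contact_force: [-2.2, -2.0, 10.8]
gripper_width: 0.003
```

Call:
{"op": "drive_tool", "data": {"series": [-1,0,0,-10,0,0,0,-1,0,0,-8,0,0,0,-1,-20,0,0,0,0,0,-1,-20,0,0,0,0,0,-1,0,0,6,0,0,0,-1,0,0,0,0,0,0]}}

```text
t: 10.9
eef_pos: [0.5392, 0.001, 0.1177]
tool_rot: [-0.001, 0.754, 0.657, -0.001]
contact_force: [-0.2, 0.4, -0.3]
gripper_width: 0.001
```

Call:
{"op": "drive_tool", "data": {"series": [-1,0,0,1,0,0,0,-1,0,0,1,0,0,0,-1,0,0,1,0,0,0,-1,0,0,0,0,0,0]}}

```text
t: 11.4
eef_pos: [0.54, 0.0016, 0.1158]
tool_rot: [-0.0, 0.754, 0.657, 0.0]
contact_force: [-1.1, 1.2, 3.4]
gripper_width: 0.001
```

Call:
{"op": "drive_tool", "data": {"series": [-1,0,0,1,0,0,0,-1,0,0,1,0,0,0,-1,0,0,1,0,0,0,-1,0,0,0,0,0,0]}}

```text
t: 11.9
eef_pos: [0.54, 0.0015, 0.1126]
tool_rot: [-0.0, 0.754, 0.657, 0.0]
contact_force: [-0.2, 1.7, 4.6]
gripper_width: -0.002
```

Call:
{"op": "drive_tool", "data": {"series": [-1,0,0,1,0,0,0,-1,0,0,1,0,0,0,-1,0,0,1,0,0,0,-1,0,0,0,0,0,0]}}

```text
t: 12.4
eef_pos: [0.5399, 0.0014, 0.1095]
tool_rot: [-0.0, 0.754, 0.657, 0.0]
contact_force: [-1.1, 2.7, 4.0]
gripper_width: 0.001
```

Call:
{"op": "drive_tool", "data": {"series": [-1,0,0,0.8,0,0,0,-1,0,0,0.8,0,0,0,-1,0,0,0,0,0,0]}}

```text
t: 12.78
eef_pos: [0.5399, 0.0013, 0.1079]
tool_rot: [-0.0, 0.754, 0.657, 0.0]
contact_force: [0.0, 3.2, 4.0]
gripper_width: 0.0
```

Call:
{"op": "drive_tool", "data": {"series": [-1,0,0,0.8,0,0,0,-1,0,0,0,0,0,0]}}

```text
t: 13.02
eef_pos: [0.5401, 0.0013, 0.1074]
tool_rot: [0.0, 0.754, 0.657, 0.0]
contact_force: [-1.1, 2.9, 8.3]
gripper_width: -0.001
```

Call:
{"op": "drive_tool", "data": {"series": [-1,0,0,0.4,0,0,0,-1,0,0,0,0,0,0]}}

```text
t: 13.28
eef_pos: [0.5402, 0.0013, 0.1072]
tool_rot: [0.0, 0.754, 0.657, 0.0]
contact_force: [-1.3, 3.3, 9.5]
gripper_width: -0.003
```

Call:
{"op": "drive_tool", "data": {"series": [-1,0,0,-15,0,0,0,-1,0,0,-35,0,0,0,-1,42,0,0,0,0,0,-1,42,0,0,0,0,0,-1,42,0,0,0,0,0,-1,42,0,0,0,0,0,-1,42,0,0,0,0,0,-1,0,0,0,0,0,0,-1,0,0,0,0,0,0]}}

```text
t: 14.4
eef_pos: [0.5683, 0.2078, 0.1567]
tool_rot: [0.0, 0.754, 0.657, -0.001]
contact_force: [-0.9, -0.7, 0.3]
gripper_width: 0.001
```

```bash
python3 go.py 569.6,209.6,58; python3 - <<'E'
from station import bot
import cv2,numpy as np
a=bot.read_camera("side")["pixels"][165:345,190:310];b=bot.read_camera("top")["pixels"][150:225,168:268]
a=cv2.resize(a,None,fx=3.33,fy=3.33,interpolation=2);b=cv2.resize(b,None,fx=3.9,fy=3.9,interpolation=2)
k=np.zeros((max(len(a),len(b)),790,3),np.uint8);k[:len(a),:a.shape[1]]=a;k[:len(b),400:400+b.shape[1]]=b
cv2.imwrite("pics/p6.png",cv2.convertScaleAbs(k,alpha=1.5))
E
```

```text
t 14.4 p [568.3 207.8 156.7] x [ 0.137  0.991 -0.002] z [-0.    -0.002 -1.   ] F [-0.9 -0.7  0.3] w 0.0
turn [-0.0001  0.0016 -0.0018]
gauge xyz -266.9 -1.1
569.6,209.6,58 [ 2.2  1.1 98.7]
```

View pics/p6.png

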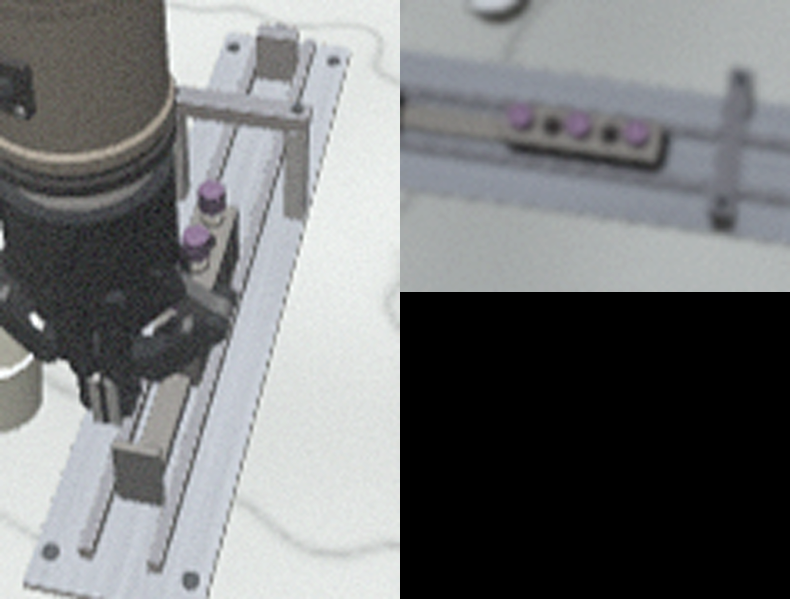

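The tubes now sit lower: cap b is at (196,236) and cap c at (211,190). The fingertips are above and behind the plate, at (107,415). Before lowering I'll check cup clearance.

```bash
cat >> fit.py <<'E'
r=least_squares(lambda v:np.concatenate([(proj("top",[[v[0],v[1],.06]])-[[192,142.5]]).ravel(),(proj("side",[[v[0],v[1],.06]])-[[189,267]]).ravel()]),[.6,.1]).x
d=r-g[:2];c,s2=np.cos(g[2]),np.sin(g[2]);print("cup",r.round(3),"gauge",c*d[0]+s2*d[1],-s2*d[0]+c*d[1])
print("tip px",((proj("side",[[.5683,.2078,.1347]])+.35-[190,165])*3.33).round(0).tolist())
E
python3 fit.py|tail -2
```

```text
cup [0.659 0.109] gauge -0.18072645942428678 0.10200558431208653
tip px [[114.0, 410.0]]
```

Call:
{"op": "drive_tool", "data": {"series": [-1,3,0,20,0,0,0,-1,0,0,35,0,0,0,-1,0,0,30,0,0,0,-1,0,0,14,0,0,0,-1,0,0,0,0,0,0]}}

```text
t: 15.22
eef_pos: [0.5681, 0.2117, 0.0564]
tool_rot: [-0.0, 0.754, 0.657, -0.001]
contact_force: [-0.1, -0.4, -0.0]
gripper_width: -0.002
```

Call:
{"op": "drive_tool", "data": {"series": [-1,-4,0,0,0,0,0,-1,-3,0,0,0,0,0,-1,-2,0,0,0,0,0,-1,-2,0,0,0,0,0,-1,0,0,0,0,0,0]}}

```text
t: 15.85
eef_pos: [0.5674, 0.2011, 0.0579]
tool_rot: [0.0, 0.754, 0.657, 0.0]
contact_force: [-0.0, -0.2, 0.1]
gripper_width: 0.002
```

Call:
{"op": "drive_tool", "data": {"series": [-1,-2,0,0,0,0,0,-1,-2,0,0,0,0,0,-1,-2,0,0,0,0,0,-1,0,0,0,0,0,0]}}

```text
t: 16.35
eef_pos: [0.5665, 0.195, 0.0577]
tool_rot: [0.0, 0.754, 0.657, -0.0]
contact_force: [0.3, -0.1, 0.5]
gripper_width: -0.001
```

Call:
{"op": "drive_tool", "data": {"series": [-1,-2,0,0,0,0,0,-1,-2,0,0,0,0,0,-1,-2,0,0,0,0,0,-1,0,0,0,0,0,0]}}

```text
t: 16.85
eef_pos: [0.5657, 0.1899, 0.0578]
tool_rot: [-0.0, 0.754, 0.657, 0.0]
contact_force: [0.4, 3.3, -0.6]
gripper_width: -0.002
```

Call:
{"op": "drive_tool", "data": {"series": [-1,-2,0,0,0,0,0,-1,-2,0,0,0,0,0,-1,-2,0,0,0,0,0,-1,-2,0,0,0,0,0]}}

```text
t: 17.35
eef_pos: [0.5646, 0.1813, 0.0577]
tool_rot: [-0.0, 0.754, 0.657, 0.0]
contact_force: [0.5, 3.4, -1.6]
gripper_width: 0.002
```

Call:
{"op": "drive_tool", "data": {"series": [-1,-3,0,0,0,0,0,-1,-3,0,0,0,0,0,-1,-3,0,0,0,0,0,-1,-3,0,0,0,0,0]}}

```text
t: 17.85
eef_pos: [0.5629, 0.1693, 0.0577]
tool_rot: [-0.0, 0.754, 0.657, -0.0]
contact_force: [0.3, 3.8, -0.6]
gripper_width: 0.003
```

```bash
python3 go.py
```

```text
t 17.85 p [562.9 169.3  57.7] x [ 0.136  0.991 -0.   ] z [-0. -0. -1.] F [ 0.3  3.8 -0.6] w 0.0
turn [-0.     0.    -0.001]
gauge xyz -228.0 -1.2
```

Call:
{"op": "drive_tool", "data": {"series": [-1,-3,0,0,0,0,0,-1,-3,0,0,0,0,0,-1,-3,0,0,0,0,0,-1,-3,0,0,0,0,0,-1,-3,0,0,0,0,0,-1,-3,0,0,0,0,0,-1,-3,0,0,0,0,0]}}

```text
t: 18.73
eef_pos: [0.56, 0.1486, 0.0577]
tool_rot: [-0.0, 0.754, 0.657, -0.0]
contact_force: [0.7, 3.4, 0.1]
gripper_width: -0.0
```

Call:
{"op": "drive_tool", "data": {"series": [-1,-2,0,0,0,0,0,-1,-2,0,0,0,0,0,-1,-2,0,0,0,0,0]}}

```text
t: 19.1
eef_pos: [0.5592, 0.1427, 0.0577]
tool_rot: [-0.0, 0.754, 0.657, -0.0]
contact_force: [0.1, 1.9, -0.8]
gripper_width: 0.001
```

Call:
{"op": "drive_tool", "data": {"series": [-1,-2,0,0,0,0,0,-1,-2,0,0,0,0,0,-1,-2,0,0,0,0,0]}}

```text
t: 19.48
eef_pos: [0.5584, 0.1367, 0.0577]
tool_rot: [-0.0, 0.754, 0.657, 0.0]
contact_force: [0.9, 2.9, -1.7]
gripper_width: 0.002
```

Call:
{"op": "drive_tool", "data": {"series": [-1,-3,0,0,0,0,0,-1,-3,0,0,0,0,0,-1,-3,0,0,0,0,0,-1,-3,0,0,0,0,0,-1,-3,0,0,0,0,0,-1,-3,0,0,0,0,0,-1,-3,0,0,0,0,0]}}

```text
t: 20.35
eef_pos: [0.5555, 0.1158, 0.0577]
tool_rot: [-0.0, 0.754, 0.657, -0.0]
contact_force: [0.4, 2.9, -1.6]
gripper_width: -0.003
```

Call:
{"op": "drive_tool", "data": {"series": [-1,-2,0,0,0,0,0,-1,-2,0,0,0,0,0,-1,-2,0,0,0,0,0,-1,-2,0,0,0,0,0]}}

```text
t: 20.85
eef_pos: [0.5545, 0.108, 0.0577]
tool_rot: [-0.0, 0.754, 0.657, -0.0]
contact_force: [0.1, 3.0, -1.0]
gripper_width: -0.002
```

Call:
{"op": "drive_tool", "data": {"series": [-1,-2,0,0,0,0,0,-1,-2,0,0,0,0,0,-1,-2,0,0,0,0,0,-1,-2,0,0,0,0,0]}}

```text
t: 21.35
eef_pos: [0.5534, 0.1, 0.0577]
tool_rot: [-0.0, 0.754, 0.657, -0.0]
contact_force: [0.5, 3.6, -0.6]
gripper_width: 0.003
```

```bash
python3 go.py
```

```text
t 21.35 p [553.4 100.   57.7] x [ 0.136  0.991 -0.   ] z [-0. -0. -1.] F [ 0.5  3.6 -0.6] w 0.0
turn [-0.0001  0.     -0.001 ]
gauge xyz -158.1 -1.3
```

Call:
{"op": "drive_tool", "data": {"series": [-1,-3,0,0,0,0,0,-1,-3,0,0,0,0,0,-1,-3,0,0,0,0,0,-1,-3,0,0,0,0,0,-1,-3,0,0,0,0,0,-1,-3,0,0,0,0,0,-1,-3,0,0,0,0,0,-1,-3,0,0,0,0,0,-1,-3,0,0,0,0,0]}}

```text
t: 22.48
eef_pos: [0.5497, 0.0732, 0.0577]
tool_rot: [-0.0, 0.754, 0.657, 0.0]
contact_force: [0.7, 3.8, -0.8]
gripper_width: 0.001
```

Call:
{"op": "drive_tool", "data": {"series": [-1,-2,0,0,0,0,0,-1,-2,0,0,0,0,0,-1,-2,0,0,0,0,0,-1,-2,0,0,0,0,0]}}

```text
t: 22.98
eef_pos: [0.5486, 0.0654, 0.0577]
tool_rot: [-0.0, 0.754, 0.657, 0.0]
contact_force: [-0.5, 3.7, -0.1]
gripper_width: 0.002
```

Call:
{"op": "drive_tool", "data": {"series": [-1,-2,0,0,0,0,0,-1,-2,0,0,0,0,0,-1,-2,0,0,0,0,0,-1,-2,0,0,0,0,0]}}

```text
t: 23.48
eef_pos: [0.5475, 0.0575, 0.0577]
tool_rot: [0.0, 0.754, 0.657, 0.0]
contact_force: [0.6, 2.8, -1.0]
gripper_width: 0.001
```

Call:
{"op": "drive_tool", "data": {"series": [-1,-3,0,0,0,0,0,-1,-3,0,0,0,0,0,-1,-3,0,0,0,0,0,-1,-3,0,0,0,0,0,-1,-3,0,0,0,0,0,-1,-3,0,0,0,0,0,-1,-2,0,0,0,0,0,-1,-2,0,0,0,0,0]}}

```text
t: 24.48
eef_pos: [0.5445, 0.0357, 0.0577]
tool_rot: [-0.0, 0.754, 0.657, -0.0]
contact_force: [1.3, 4.3, -0.7]
gripper_width: -0.002
```

```bash
python3 go.py
```

```text
t 24.48 p [544.5  35.7  57.7] x [0.136 0.991 0.   ] z [-0.  0. -1.] F [ 1.3  4.3 -0.7] w -0.0
turn [-0.0001 -0.     -0.001 ]
gauge xyz -93.2 -1.4
```

Call:
{"op": "drive_tool", "data": {"series": [-1,-2,0,0,0,0,0,-1,-2,0,0,0,0,0,-1,-2,0,0,0,0,0,-1,-2,0,0,0,0,0,-1,-2,0,0,0,0,0]}}

```text
t: 25.1
eef_pos: [0.5432, 0.0257, 0.0577]
tool_rot: [-0.0, 0.754, 0.657, 0.0]
contact_force: [0.3, 3.8, -0.4]
gripper_width: 0.0
```

Call:
{"op": "drive_tool", "data": {"series": [-1,-1,0,0,0,0,0,-1,-1,0,0,0,0,0,-1,-1,0,0,0,0,0]}}

```text
t: 25.48
eef_pos: [0.5428, 0.0229, 0.0577]
tool_rot: [-0.0, 0.754, 0.657, 0.0]
contact_force: [1.0, 2.5, -0.1]
gripper_width: -0.002
```

Call:
{"op": "drive_tool", "data": {"series": [-1,-1,0,0,0,0,0,-1,-1,0,0,0,0,0]}}

```text
t: 25.72
eef_pos: [0.5425, 0.0209, 0.0577]
tool_rot: [-0.0, 0.754, 0.657, 0.0]
contact_force: [0.9, 3.3, 0.5]
gripper_width: 0.0
```

Call:
{"op": "drive_tool", "data": {"series": [-1,-1,0,0,0,0,0,-1,-1,0,0,0,0,0]}}

```text
t: 25.98
eef_pos: [0.5422, 0.0189, 0.0577]
tool_rot: [-0.0, 0.754, 0.657, -0.0]
contact_force: [0.8, 2.6, 0.2]
gripper_width: -0.003
```

Call:
{"op": "drive_tool", "data": {"series": [-1,-1,0,0,0,0,0,-1,-1,0,0,0,0,0]}}

```text
t: 26.22
eef_pos: [0.542, 0.0169, 0.0577]
tool_rot: [-0.0, 0.754, 0.657, 0.0]
contact_force: [0.9, 3.8, -0.9]
gripper_width: 0.002
```

Call:
{"op": "drive_tool", "data": {"series": [-1,-1,0,0,0,0,0,-1,-1,0,0,0,0,0]}}

```text
t: 26.48
eef_pos: [0.5417, 0.0149, 0.0577]
tool_rot: [0.0, 0.754, 0.657, 0.0]
contact_force: [0.3, 3.0, -0.5]
gripper_width: 0.002
```

Call:
{"op": "drive_tool", "data": {"series": [-1,-1,0,0,0,0,0,-1,-1,0,0,0,0,0]}}

```text
t: 26.72
eef_pos: [0.5417, 0.014, 0.0578]
tool_rot: [-0.0, 0.753, 0.657, 0.001]
contact_force: [0.6, 7.3, 0.1]
gripper_width: -0.001
```

Call:
{"op": "drive_tool", "data": {"series": [-1,-1,0,0,0,0,0]}}

```text
t: 26.85
eef_pos: [0.5417, 0.0138, 0.0578]
tool_rot: [-0.001, 0.753, 0.658, 0.001]
contact_force: [1.2, 10.1, -0.4]
gripper_width: 0.0
```

Call:
{"op": "drive_tool", "data": {"series": [-1,-0.8,0,0,0,0,0,-1,0,0,0,0,0,0]}}

```text
t: 27.1
eef_pos: [0.5417, 0.0136, 0.0579]
tool_rot: [-0.001, 0.753, 0.658, 0.001]
contact_force: [1.8, 9.9, 0.5]
gripper_width: -0.002
```

Call:
{"op": "drive_tool", "data": {"series": [-1,-0.5,0,0,0,0,0,-1,0,0,0,0,0,0]}}

```text
t: 27.35
eef_pos: [0.5418, 0.0134, 0.0579]
tool_rot: [-0.001, 0.753, 0.658, 0.001]
contact_force: [1.9, 10.4, -0.0]
gripper_width: 0.003
```

Call:
{"op": "drive_tool", "data": {"series": [-1,-1,0,0,0,0,0,-1,0,0,0,0,0,0]}}

```text
t: 27.6
eef_pos: [0.5418, 0.0131, 0.058]
tool_rot: [-0.001, 0.753, 0.658, 0.002]
contact_force: [2.0, 11.9, -0.4]
gripper_width: -0.003
```

Call:
{"op": "drive_tool", "data": {"series": [-1,-0.8,0,0,0,0,0,-1,0,0,0,0,0,0,-1,0,0,0,0,0,0]}}

```text
t: 27.98
eef_pos: [0.5418, 0.0129, 0.058]
tool_rot: [-0.001, 0.753, 0.658, 0.002]
contact_force: [1.2, 14.0, -0.6]
gripper_width: -0.001
```

Firm contact at 14 N, under the 22 N limit. Now I'll back off slowly, then lift clear.

Call:
{"op": "drive_tool", "data": {"series": [-1,1,0,0,0,0,0,-1,1,0,0,0,0,0,-1,1,0,0,0,0,0,-1,1,0,0,0,0,0,-1,1,0,0,0,0,0,-1,1,0,0,0,0,0,-1,3,0,0,0,0,0,-1,8,0,0,0,0,0,-1,15,0,0,0,0,0,-1,20,0,0,0,0,0,-1,20,0,0,0,0,0,-1,0,0,0,0,0,0]}}

```text
t: 29.48
eef_pos: [0.5509, 0.0834, 0.0576]
tool_rot: [-0.0, 0.752, 0.659, 0.0]
contact_force: [0.8, -0.1, -0.7]
gripper_width: 0.0
```

Call:
{"op": "drive_tool", "data": {"series": [-1,0,0,-30,0,0,0,-1,0,0,-40,0,0,0,-1,30,0,-30,0,0,0,-1,50,0,0,0,0,0,-1,50,0,0,0,0,0,-1,50,0,0,0,0,0,-1,0,0,0,0,0,0,-1,0,0,0,0,0,0]}}

```text
t: 30.48
eef_pos: [0.5751, 0.2574, 0.1574]
tool_rot: [0.0, 0.754, 0.657, -0.001]
contact_force: [0.4, -0.9, 0.6]
gripper_width: 0.003
```

```bash
python3 go.py; python3 - <<'E'
from station import bot
import cv2,numpy as np
a=bot.read_camera("side")["pixels"][165:345,190:310];b=bot.read_camera("top")["pixels"][130:225,238:328]
a=cv2.resize(a,None,fx=3.33,fy=3.33,interpolation=2);b=cv2.resize(b,None,fx=4.3,fy=4.3,interpolation=2)
k=np.zeros((max(len(a),len(b)),790,3),np.uint8);k[:len(a),:a.shape[1]]=a;k[:len(b),400:400+b.shape[1]]=b
cv2.imwrite("pics/p7.png",cv2.convertScaleAbs(k,alpha=1.5))
E
```

```text
t 30.48 p [575.1 257.4 157.4] x [ 0.137  0.991 -0.001] z [-0.    -0.001 -1.   ] F [ 0.4 -0.9  0.6] w 0.0
turn [-0.0003  0.0014 -0.0017]
gauge xyz -316.9 -1.1
```

View pics/p7.png

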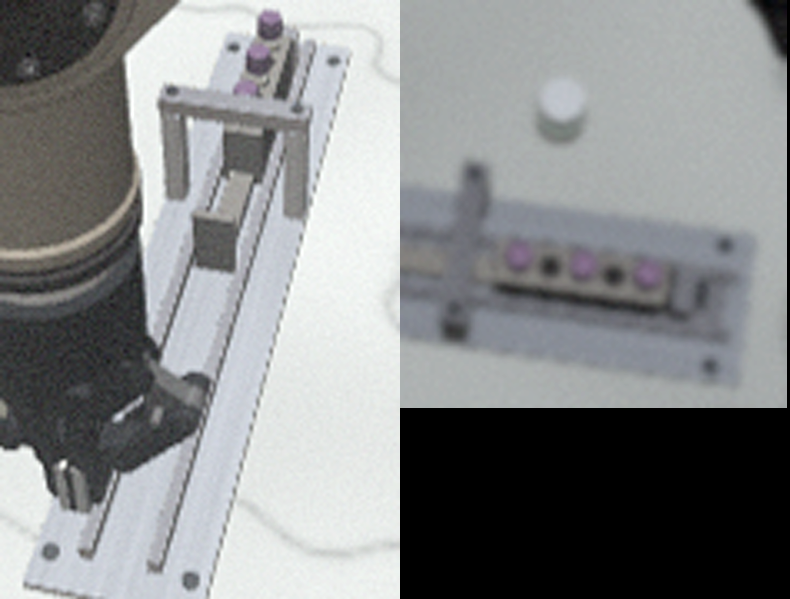

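The rack has passed under the bar and stands upright against the stop, at about (670,290) in the top crop. All three caps are level, the vial hasn't moved, and the arm is clear at (75,490) in the side crop.

```bash
python3 -c "from station import bot;print(bot.hand_in())"
```

```text
the job is handed in; nothing more can be done
None
```

I pressed all three tubes home, pushed the rack under the bar to the end stop, and let go. I handed the job in at about 30.5 s of the 61 s allowed; the hand-in gives no verdict.

- **Tubes:** Each one moved at about 5 N, then the force rose against a firm seat. I stopped at 9.5 to 10.8 N, and all three ended at the same height.
- **Push:** Sliding the rack took about 2 to 4 N, with no rise in force as the caps went under the bar. It met the stop as a clear jump in force, and I pressed up to 14 N, under the 22 N limit. I then backed off slowly and lifted clear.
- **Last checks:** The last picture shows the rack upright against the stop, with the caps level past the bar and the vial where it was. The wrist force reads about zero. The resting contact between buffer and stop is judged from the picture and the push force, not measured. I didn't re-check the other bystanders in that close-up, but the arm never felt contact with any of them.
- **Disagreement:** The fingertips appeared about 1 to 2 pixels (2 to 3 mm) off their predicted place in the side camera. That is about the stated calibration error, and I left it uncorrected beyond a 1 mm shift at the first tube.

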